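# Load the last sleeve and wedge up the painting board

## Task

Slide the wooden sleeve with the wide bore right down onto the free pin of the painting board and let go of it. Then take the wooden wedge by its upright post, push its thin end along the base under the middle of the board's front edge until the front just lifts off the base, by about 5 mm, and finish still holding the wedge there, not letting go. Never lift the board's front more than 10 mm, and leave the narrow-bored sleeve, the paint jar and the thin shim where they are.

Things in the scene. Friction and masses are not known exactly. Their poses are not given: they have to be found in the camera images.
- base: Plywood base plate fixed to the bench, 340 (x) x 300 (y) mm, top 12 mm above the bench. Origin at the centre of its underside; x points from its bare front lip (120 mm, for the wedge) to the stop bar across its rear end, which rises 32 mm above the plate. The painting board lies on the rear part, backed by the stop bar.
- board: The painting board: loose plywood, 200 (x) x 260 (y) x 14 mm, on two runners 8 mm high, 20 mm wide along its left and right sides; about 0.7 kg with four turned figures fixed on it, 60 mm tall, 32 mm wide, at (-65, -60), (50, -90), (50, 0), (50, 90) mm, and a free pin at (-65, 60) mm. Origin at its middle, level with the runners' underside; x to the stop bar, y left, z up; its top is at 22 mm.
- front_edge (a point): Middle of the lower front edge of the painting board, on its underside: at the start 8 mm above the base and 20 mm above the bench. Between the runners there is an open slot 8 mm high and 220 mm wide under this edge, for the wedge. Axes as the board's.
- foot_left (a point): Lowest front corner of the left runner of the board (120 mm left of the front edge's middle, 8 mm below it). At the start its height is 12 mm above the bench (it touches the base); the gap under the board's front is this height minus 12 mm.
- foot_right (a point): The same point of the right runner.
- pin_foot (a point): Foot of the free steel pin, on the top face of the board. The pin is 12 mm in diameter, tapered to 6 mm at its top, and stands 30 mm above this point along z.
- sleeve_wide_c (a point): Centre of the turned plain wooden sleeve with the wide bore: 44 mm outside diameter, 40 mm tall, through bore 15 mm, standing upright on the bench. z along the bore. This one fits the pin. Seated, its centre is 20 mm above the foot of the pin.
- sleeve_narrow_c (a point): Centre of the other sleeve, same outside size and wood but with an 8 mm bore, too narrow for the pin. Leave it alone.
- wedge_grip (a point): Point for gripping the wooden wedge: middle of its upright square post, 58 mm above the underside. Post 24 x 24 mm, from 19 to 81 mm above the underside. Wedge 115 mm long, 40 mm wide, about 0.12 kg; x points from the thick end to the thin end, z up. The post's centre is 102 mm behind the thin end; the wedge is 21 mm thick beneath the post.
- wedge_tip (a point): Middle of the thin end of the wedge, on its underside; same axes. It is 4 mm thick here; the top rises by 0.2 mm per mm of length for 86 mm, to 21 mm. Pushed in along the base it meets the board's front edge when this end is 20 mm past it; every further 5 mm lifts the front by 1 mm. The post's square sides are parallel to the wedge's sides.
- jar: A small closed glass paint jar with a brass lid, 48 mm across, 55 mm tall; origin at the centre of its underside. Leave it alone.
- shim: A thin bare wooden shim, 80 x 25 mm, 4 to 10 mm thick, without a post; origin under its centre. Leave it alone.
Things that resemble listed ones, but are neither listed nor needed, are in the scene too. Leave any blue or turquoise look-alike of the part that bears sleeve_wide_c alone.

How it is judged:
By the outcome, as a careful person would: the job done as asked, in the order asked, and still so for the second after the job is handed in, while the arm keeps its last pose, push and grip.
It also fails if it takes over 58 s, if anything falls off the work surface, if the arm or the gripper's body presses on something with over 40 N, if the wrist force passes 120 N, or if a joint passes its speed limit or range.

## Robot

A 6-joint arm with a two-finger parallel gripper is mounted at the origin on the work surface. World frame = base frame: x ahead of the robot, y to its left, z up, the work surface at z = 0. Lengths are in m, angles in rad, forces in N, time in s.
With the tool pointing down it reaches from about 0.325 to 0.9 m from the base axis. Payload 3.5 kg.
Tool frame: the origin (TCP) lies at the very end of the fingers, on their centre line; the grasp point (between the pads) lies 19 mm behind it; z points along the fingers, y is the line along which they close (so a half turn about z gives the same grasp; the last joint's range is limited). The gripper opens to 85 mm and grips with 20 to 120 N. Pads are 22 mm wide; open, the fingers measure 114 mm over their backs; the gripper's body (76 mm by 85 mm) begins 54 mm behind the grasp point. The pads swing forward as they close: fully open they stand 13 mm farther back than shut.
Start: joints at [-0.103, 0.276, -0.026, 1.268, 0, 1.467], TCP at [0.625, -0, 0.231] pointing down, gripper open.
Joint ranges: [-3.12, 3.12], [-0.85, 1.88], [-1.08, 1.24], [-1.95, 2.15], [-1.57, 1.53], [-3.14, 3.14]. Speed limits (rad/s): [2.57, 2.57, 3.14, 3.14, 3.14, 3.14].

## Interface

Orientations are given as a unit quaternion [w, x, y, z].
In Python, from cell import ctrl gives the robot as it stands. The module is installed in compiled form; this text tells all that it offers.
- The arm moves only by the tool send_rows, never from a script. Its argument "rows" is a list of rows, each an object of numbers: "dx", "dy", "dz": the shift along the tool's x, y, z in cm; "ax", "ay", "az": the turn, a rotation vector about the tool's x, y, z in degrees; "gripper": the opening, from 0 (shut) to 1 (fully open). A call has 1 to 12 rows; each row is the pose to reach, as a shift and turn from the pose commanded when the call began, along the tool's axes at that moment; what a row does not reach only later rows make up. A row lasts 1/8 s, in which the tool goes at most 62.5 mm and 10.7 degrees, less where a joint would pass 70% of its speed; a pose out of reach is approached as far as the arm can. A call with a gripper value outside its range is refused whole. The fingers move at their own pace and stop on an object; "grip_force" is the grip in N (left out, the last holds). Time passes only in rows, so rows that repeat a pose let the fingers close. It gives the time, the measured TCP pose, the force, the opening and the grip force at its end, in the units of the state.
- ctrl.observe(): the state, without advancing time (a new reading comes with each control period).
- ctrl.read_camera(name): name is "scene" or "side" or "wrist"; returns a dict with "frame" (420x560x3 uint8, red, green, blue), "fx", "fy", "cx", "cy" (pixels), "view" (4x4, takes a point from world to camera coordinates); the wrist camera has in their place "T_tool_cam" (4x4, takes a point from camera to tool coordinates, whose origin is the TCP and whose axes are the flange's). Camera axes: x right, y down, z forward; pixel columns grow to the right and rows downward; lengths in m; the calibration is good to about 2 mm. A picture is of the moment at which its call begins: read the wrist's pose just before it. There is no depth.
- ctrl.hand_in(): hands the job in; it is judged then, once.
The state is a dict: "time_s": time; "joints": joint angles; "joint_vel": joint speeds; "joint_torque": joint torques, N m; "tcp_pos": TCP position; "orientation": TCP orientation; "contact_force": force on the tool from outside, world axes, zero at the start; "moment": the same for the moment, N m; "width": opening from 0.0 (shut) to 1.0 (fully open); "gripper_force": force on a finger pad.
Only numpy, scipy, OpenCV 4.12 (cv2) and the standard library are available. Lean on these libraries where they do the work, as an engineer would, in place of code of your own. Each camera call takes 0.05 s, during which the arm holds its last target. There are 200 camera calls.

## Working session

There is one attempt and no reset: what is moved stays moved. The work goes in short steps, Python scripts to look and compute and a tool call to move; the robot and the scene stay as the last step left them, time stands still between calls to the robot, and variables do not carry over. Pictures are saved under pics/ and viewed, at most 11 in all, crops included, and the job is handed in when it is done.

Besides the shell and the picture viewer there is one more tool, called after "Emit:" as name([rows], argument=value, ...), one row to a line, values as JSON. send_rows: Moves the arm, as the interface text tells. Its arguments: {"type":"object","properties":{"rows":{"type":"array","items":{"type":"object","properties":{"dx":{"type":"number"},"dy":{"type":"number"},"dz":{"type":"number"},"ax":{"type":"number"},"ay":{"type":"number"},"az":{"type":"number"},"gripper":{"type":"number"}}}},"grip_force":{"type":"number"}},"required":["rows"]}

```bash
mkdir -p pics
cat > h.py <<'E'
import numpy as np, cv2, json
from cell import ctrl
def save(n,f,crop=None,s=1):
    im=ctrl.read_camera(n); fr=im["frame"]
    np.savez(f"pics/{f}.npz",**im)
    cv2.imwrite(f"pics/{f}.png",fr[:,:,::-1]); return im
E
python3 - <<'E'
from h import *
print(ctrl.observe())
a=save("scene","s0");b=save("side","d0");c=save("wrist","w0")
print(a["fx"],a["cx"],a["cy"],np.round(a["view"],3),np.round(b["view"],3),b["fx"],c["fx"],np.round(c["T_tool_cam"],3))
m=cv2.hconcat([a["frame"],b["frame"]])
E
```

```text
{'time_s': 0.0, 'joints': array([-1.03427544e-01,  2.77155559e-01, -2.78801337e-02,  1.26801203e+00,
        2.16579613e-05,  1.46738764e+00]), 'joint_vel': array([ 0.00012999,  0.00015664,  0.00054094, -0.00169218,  0.00065565,
       -0.00014825]), 'joint_torque': array([-1.23772923e-03, -4.45513523e+01,  2.95201170e+01,  1.64704624e-02,
       -2.18722530e-04, -1.59438730e-05]), 'tcp_pos': array([6.24219750e-01, 6.01560917e-05, 2.30146055e-01]), 'orientation': array([-8.80733576e-04,  7.07113009e-01,  7.07099657e-01, -7.01155140e-04]), 'contact_force': array([-0.94561698,  0.21982826, -0.18380877]), 'moment': array([0.06464986, 0.01971803, 0.00607495]), 'gripper_force': 0.0, 'width': 0.9984714350152524}
409.49223566725317 281.3852380478719 210.75754875456408 [[-0.313  0.95  -0.003  0.163]
 [ 0.608  0.197 -0.769 -0.237]
 [-0.73  -0.243 -0.639  1.422]
 [ 0.     0.     0.     1.   ]] [[ 9.990e-01 -5.500e-02 -1.000e-03 -5.060e-01]
 [-3.600e-02 -6.360e-01 -7.710e-01  4.800e-02]
 [ 4.100e-02  7.700e-01 -6.370e-01  1.262e+00]
 [ 0.000e+00  0.000e+00  0.000e+00  1.000e+00]] 545.1444820984598 291.7204637275936 [[ 0.001 -0.954 -0.3    0.078]
 [ 1.     0.001  0.     0.   ]
 [-0.    -0.3    0.954 -0.142]
 [ 0.     0.     0.     1.   ]]
```

View pics/s0.png

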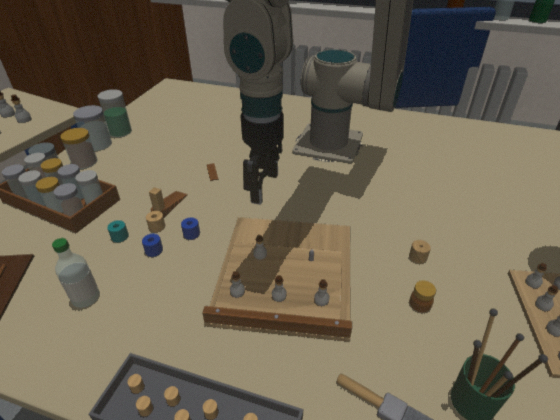

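View pics/d0.png

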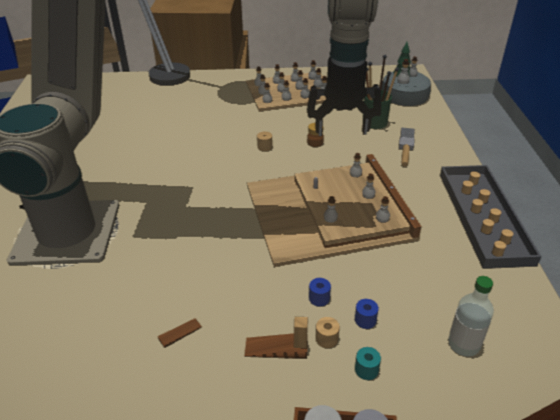

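View pics/w0.png

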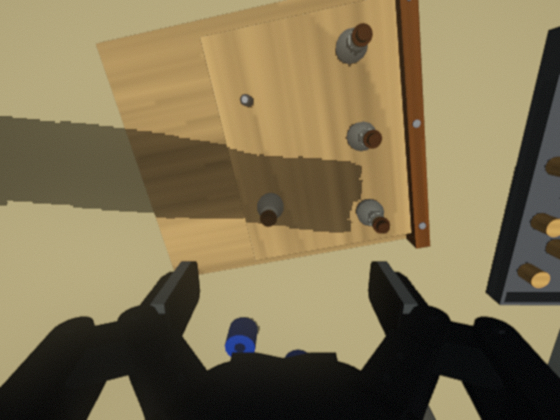

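The scene view shows two plain sleeves, at (155,222) and (420,252), the wedge with its post near (157,200), and the board's pin at (311,256). The matching side-view positions are sleeves (327,332) and (265,141), post (301,320) and pin (316,183). Next I zoom in to compare the bores.

Run:
```python
from h import *
S=cv2.imread("pics/s0.png");D=cv2.imread("pics/d0.png")
def c(I,x,y,w,h,s): return cv2.resize(I[y:y+h,x:x+w],None,fx=s,fy=s,interpolation=cv2.INTER_CUBIC)
r1=cv2.hconcat([c(S,130,180,65,60,5)[:,:325],c(S,400,232,40,60,5),c(D,250,125,50,60,5)][:3])
r2=c(D,240,310,110,55,7)[:, :770]
r1=r1[:, :770]; r1=cv2.copyMakeBorder(r1,0,0,0,max(0,775-r1.shape[1]),0)
r2=c(D,240,310,155,58,5)
m=cv2.vconcat([r1,r2[:, :775]]);print(m.shape)
cv2.imwrite("pics/m0.png",m)
```

```text
(590, 775, 3)
```

View pics/m0.png

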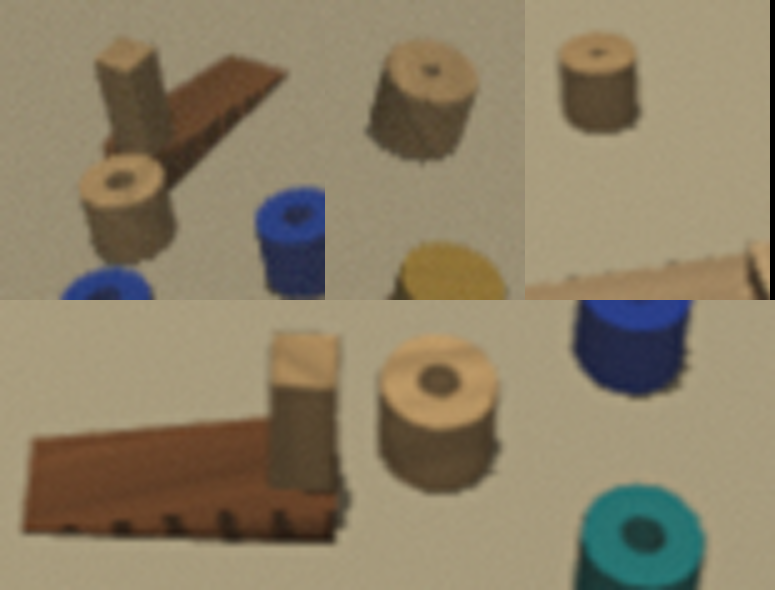

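The sleeve beside the wedge has the wide bore: its hole in the mosaic at (438,382) is clearly larger than the other's at (598,53). The wedge's thin end faces −x, so the wedge has to be turned around.

```bash
cat >> h.py <<'E'
def ray(im,u,v,pose=None):
    d=np.array([(u-im["cx"])/im["fx"],(v-im["cy"])/im["fy"],1.])
    if pose is None:
        T=np.linalg.inv(im["view"])
    else:
        from scipy.spatial.transform import Rotation as R
        q=pose["orientation"];W=np.eye(4);W[:3,:3]=R.from_quat(np.r_[q[1:],q[0]]).as_matrix();W[:3,3]=pose["tcp_pos"]
        T=W@im["T_tool_cam"]
    return T[:3,3],T[:3,:3]@d
def onz(im,u,v,z,pose=None):
    o,d=ray(im,u,v,pose);return o+d*(z-o[2])/d[2]
def load(f): return dict(np.load(f"pics/{f}.npz"))
E
python3 - <<'E'
from h import *
np.set_printoptions(precision=4,suppress=True)
s=load("s0");d=load("d0");w=load("w0");p=ctrl.observe()
print("sleeve",onz(s,154.6,215.8,.04),onz(d,327.6,326.4,.04))
print("post",onz(s,155.6,190.8,.081),onz(d,301.2,322,.081))
print("thin",onz(s,176.4,191.4,.004),onz(s,187.6,194.6,.004),onz(d,246.6,337.6,.004),onz(d,244.6,356,.004))
print("pin",onz(s,311,253,.064),onz(d,316,180,.064),onz(w,246,100,.064,p))
print("board front corners",onz(w,202,38,.034,p),onz(w,256,260,.034,p))
print("base front corners",onz(w,98,43,.012,p),onz(w,173,274,.012,p),"bar",onz(w,412,245,.044,p))
for n,im,uv in(("teal",d,(368,357)),("blue",d,(367,306)),("blue2",d,(320,286)),("narrow",d,(265,136))):print(n,onz(im,*uv,.04))
print("jar",onz(s,424,289,.055),"shim",onz(s,212,172,.005),onz(d,180,332,.005))
E
```

```text
sleeve [ 0.5689 -0.3303  0.04  ] [ 0.565  -0.3381  0.04  ]
post [ 0.5189 -0.3486  0.081 ] [ 0.5142 -0.3582  0.081 ]
thin [ 0.4175 -0.3586  0.004 ] [ 0.4211 -0.3199  0.004 ] [ 0.415  -0.3275  0.004 ] [ 0.4114 -0.3684  0.004 ]
pin [0.5964 0.095  0.064 ] [0.5837 0.0808 0.064 ] [0.587  0.0931 0.064 ]
board front corners [0.5405 0.1544 0.034 ] [ 0.5889 -0.0986  0.034 ]
base front corners [0.4203 0.1545 0.012 ] [ 0.4703 -0.1319  0.012 ] bar [ 0.7819 -0.0727  0.044 ]
teal [ 0.6276 -0.4081  0.04  ]
blue [ 0.6453 -0.2941  0.04  ]
blue2 [ 0.5613 -0.2382  0.04  ]
narrow [0.4669 0.3249 0.04  ]
jar [0.616  0.3441 0.055 ] shim [ 0.2951 -0.3023  0.005 ] [ 0.289  -0.3082  0.005 ]
```

Emit:
send_rows([
  {"dx":-33.5,"dy":-5.7,"dz":3,"az":-90,"gripper":1},
  {"dx":-33.5,"dy":-5.7,"dz":3,"az":-90,"gripper":1},
  {"dx":-33.5,"dy":-5.7,"dz":3,"az":-90,"gripper":1},
  {"dx":-33.5,"dy":-5.7,"dz":3,"az":-90,"gripper":1},
  {"dx":-33.5,"dy":-5.7,"dz":3,"az":-90,"gripper":1},
  {"dx":-33.5,"dy":-5.7,"dz":3,"az":-90,"gripper":1},
  {"dx":-33.5,"dy":-5.7,"dz":3,"az":-90,"gripper":1},
  {"dx":-33.5,"dy":-5.7,"dz":3,"az":-90,"gripper":1},
  {"dx":-33.5,"dy":-5.7,"dz":3,"az":-90,"gripper":1},
  {"dx":-33.5,"dy":-5.7,"dz":3,"az":-90,"gripper":1},
  {"dx":-33.5,"dy":-5.7,"dz":3,"az":-90,"gripper":1},
])

```text
validation failed for argument at $.ro...
```

Run:
```python
from h import *
p=ctrl.observe();print(p["tcp_pos"],p["orientation"],p["joints"],p["time_s"])
np.savez("pics/w1p.npz",orientation=p["orientation"],tcp_pos=p["tcp_pos"])
save("wrist","w1")
```

```text
[6.24404863e-01 3.89971397e-05 2.30389384e-01] [-6.72697275e-04  7.07118560e-01  7.07094462e-01 -5.58320398e-04] [-1.03411693e-01  2.77016254e-01 -2.75471270e-02  1.26798126e+00
 -1.87919687e-05  1.46741873e+00] 0.15
```

View pics/w1.png

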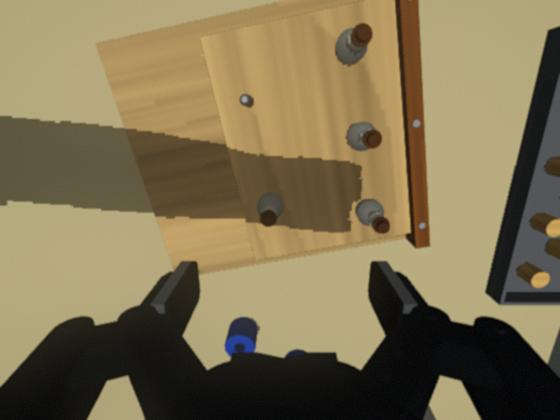

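The move was refused, so the view hasn't changed. I'll retry with a smaller one.

Emit:
send_rows([
  {"dx":-6,"dy":-1,"dz":0.5,"az":-10,"gripper":1},
  {"dx":-12,"dy":-2,"dz":1,"az":-20,"gripper":1},
])

```text
validation failed for argument at $.ro...
```

Emit:
send_rows([
  {"dx":-6,"dy":-1,"dz":0.5,"ax":0,"ay":0,"az":-10,"gripper":1.0},
  {"dx":-12,"dy":-2,"dz":1,"ax":0,"ay":0,"az":-20,"gripper":1.0},
])

```text
time_s: 0.45
tcp_pos: [0.6049, -0.1206, 0.2211]
orientation: [0.0, 0.57, 0.821, 0.0]
contact_force: [-0.2, -1.2, -0.3]
width: 0.993
gripper_force: 0.0
```

Emit:
send_rows([
  {"dx":-18.7,"dy":-11,"dz":2,"ax":0,"ay":0,"az":-70,"gripper":1},
  {"dx":-18.7,"dy":-11,"dz":2,"ax":0,"ay":0,"az":-70,"gripper":1},
  {"dx":-18.7,"dy":-11,"dz":2,"ax":0,"ay":0,"az":-70,"gripper":1},
  {"dx":-18.7,"dy":-11,"dz":2,"ax":0,"ay":0,"az":-70,"gripper":1},
  {"dx":-18.7,"dy":-11,"dz":2,"ax":0,"ay":0,"az":-70,"gripper":1},
  {"dx":-18.7,"dy":-11,"dz":2,"ax":0,"ay":0,"az":-70,"gripper":1},
  {"dx":-18.7,"dy":-11,"dz":2,"ax":0,"ay":0,"az":-70,"gripper":1},
  {"dx":-18.7,"dy":-11,"dz":2,"ax":0,"ay":0,"az":-70,"gripper":1},
])

```text
time_s: 1.45
tcp_pos: [0.5654, -0.3333, 0.201]
orientation: [-0.0, 0.001, 1.0, 0.0]
contact_force: [0.3, 1.0, -0.7]
width: 1.0
gripper_force: 0.0
```

Run:
```python
from h import *
p=ctrl.observe();print(p["tcp_pos"],p["orientation"],p["joints"],p["time_s"])
np.savez("pics/w1p.npz",orientation=p["orientation"],tcp_pos=p["tcp_pos"])
save("wrist","w1")
```

```text
[ 0.5653878  -0.33328549  0.20095925] [-2.50983743e-04  7.43906947e-04  9.99999670e-01  2.10120761e-04] [-6.31104292e-01  3.47812520e-01  5.94729211e-03  1.22958430e+00
  4.35997932e-05 -6.29616492e-01] 1.45
```

View pics/w1.png

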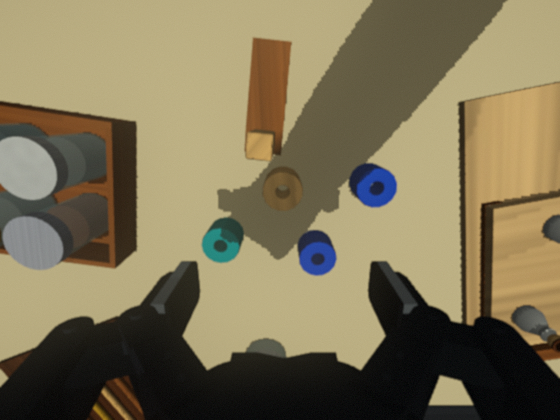

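The wide sleeve's bore shows at (283,190), in the arm's shadow. The post top is at (260,144) and the thin end runs from (253,38) to (291,42).

Run:
```python
from h import *
np.set_printoptions(precision=4,suppress=True)
w=load("w1");p=load("w1p");P=cv2.imread("pics/w1.png")
hsv=cv2.cvtColor(P,cv2.COLOR_BGR2HSV)
sub=hsv[165:215,258:308];print(hsv[180,283],hsv[172,283],hsv[190,283],hsv[190,310],hsv[215,270])
m=((hsv[...,1]>110)&(hsv[...,0]<25)).astype(np.uint8); m[:162]=0;m[220:]=0;m[:,:255]=0;m[:,312:]=0
c=max(cv2.findContours(m,0,2)[0],key=cv2.contourArea);print(cv2.minEnclosingCircle(c),cv2.boundingRect(c),cv2.contourArea(c))
for uv in((283,187),(283,190)):print("sleeve",onz(w,*uv,.04,p))
print("post",onz(w,260,144,.081,p)); print("thin",onz(w,253,38,.004,p),onz(w,291,42,.004,p))
print("blue",onz(w,376,187,.04,p),onz(w,318,258,.04,p),onz(w,222,243,.04,p))
cv2.imwrite("pics/z.png",cv2.resize(P[130:230,220:340],None,fx=5,fy=5,interpolation=cv2.INTER_CUBIC))
```

```text
[ 19 132 112] [ 19 145  93] [ 22 103  87] [23 80 99] [ 24  86 101]
((282.1153869628906, 188.5), 22.047988891601562) (263, 167, 40, 44) 1334.5
sleeve [ 0.5602 -0.333   0.04  ]
sleeve [ 0.5635 -0.333   0.04  ]
post [ 0.5118 -0.3531  0.081 ]
thin [ 0.4118 -0.3637  0.004 ] [ 0.4155 -0.3246  0.004 ]
blue [ 0.5603 -0.2341  0.04  ] [ 0.6439 -0.2929  0.04  ] [ 0.625 -0.402  0.04 ]
```

Emit:
send_rows([
  {"dx":0,"dy":0,"dz":6,"ax":0,"ay":0,"az":0,"gripper":1},
  {"dx":0,"dy":0,"dz":12,"ax":0,"ay":0,"az":0,"gripper":1},
  {"dx":0,"dy":0,"dz":16,"ax":0,"ay":0,"az":0,"gripper":1},
  {"dx":0,"dy":0,"dz":18.8,"ax":0,"ay":0,"az":0,"gripper":1},
  {"dx":0,"dy":0,"dz":18.8,"ax":0,"ay":0,"az":0,"gripper":0.5},
  {"dx":0,"dy":0,"dz":18.8,"ax":0,"ay":0,"az":0,"gripper":0.4},
  {"dx":0,"dy":0,"dz":18.8,"ax":0,"ay":0,"az":0,"gripper":0.3},
  {"dx":0,"dy":0,"dz":18.8,"ax":0,"ay":0,"az":0,"gripper":0.3},
  {"dx":0,"dy":0,"dz":18.8,"ax":0,"ay":0,"az":0,"gripper":0.3},
  {"dx":0,"dy":0,"dz":18.8,"ax":0,"ay":0,"az":0,"gripper":0.3},
], grip_force=40)

```text
time_s: 2.75
tcp_pos: [0.5672, -0.3345, 0.0155]
orientation: [0.002, 0.0, 1.0, -0.001]
contact_force: [-0.2, 0.6, 5.8]
width: 0.503
gripper_force: 41.1
```

Emit:
send_rows([
  {"dx":0,"dy":0,"dz":-6,"ax":0,"ay":0,"az":0,"gripper":0.3},
  {"dx":0,"dy":0,"dz":-11.8,"ax":0,"ay":0,"az":0,"gripper":0.3},
  {"dx":-1.5,"dy":6,"dz":-11.8,"ax":0,"ay":0,"az":0,"gripper":0.3},
  {"dx":-2.7,"dy":12,"dz":-11.8,"ax":0,"ay":0,"az":0,"gripper":0.3},
  {"dx":-3.9,"dy":18,"dz":-11.8,"ax":0,"ay":0,"az":0,"gripper":0.3},
  {"dx":-5.1,"dy":24,"dz":-11.8,"ax":0,"ay":0,"az":0,"gripper":0.3},
  {"dx":-6.3,"dy":30,"dz":-11.8,"ax":0,"ay":0,"az":0,"gripper":0.3},
  {"dx":-7.5,"dy":36,"dz":-11.8,"ax":0,"ay":0,"az":0,"gripper":0.3},
  {"dx":-8.3,"dy":41,"dz":-11.8,"ax":0,"ay":0,"az":0,"gripper":0.3},
  {"dx":-8.5,"dy":42.3,"dz":-11.8,"ax":0,"ay":0,"az":0,"gripper":0.3},
  {"dx":-8.5,"dy":42.3,"dz":-11.8,"ax":0,"ay":0,"az":0,"gripper":0.3},
  {"dx":-8.5,"dy":42.3,"dz":-11.8,"ax":0,"ay":0,"az":0,"gripper":0.3},
])

```text
time_s: 4.25
tcp_pos: [0.6503, 0.0882, 0.1312]
orientation: [-0.0, 0.001, 1.0, -0.0]
contact_force: [0.1, -1.2, 0.2]
width: 0.502
gripper_force: 41.0
```

Run:
```python
from h import *
p=ctrl.observe();print(p["tcp_pos"],p["orientation"],p["width"],p["time_s"])
np.savez("pics/w2p.npz",orientation=p["orientation"],tcp_pos=p["tcp_pos"])
w=save("wrist","w2")
cv2.imwrite("pics/w2b.png",cv2.resize(w["frame"][20:420,0:560,::-1],(800,571),interpolation=cv2.INTER_CUBIC))
```

```text
[0.65029312 0.08816606 0.13118698] [-2.84716854e-04  7.67299258e-04  9.99999607e-01 -3.42270307e-04] 0.5022131155303634 4.25
```

View pics/w2.png

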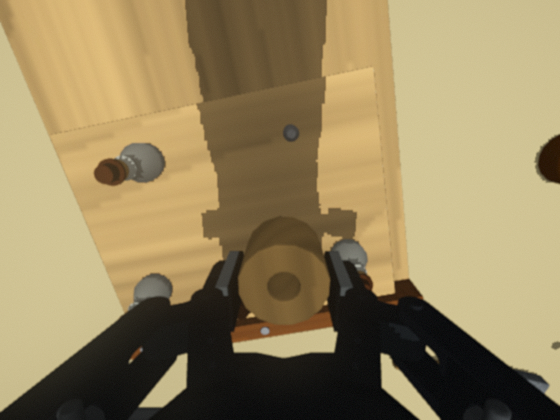

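The held sleeve's bore shows at (284,286), and the pin is at (291,132), almost straight below the camera, so there is little parallax.

Run:
```python
from h import *
np.set_printoptions(precision=4,suppress=True)
w=load("w2");p=load("w2p");P=cv2.imread("pics/w2.png");g=cv2.cvtColor(P,cv2.COLOR_BGR2HSV)
b=P[110:155,270:315].astype(int)
m=(g[...,1]<70).astype(np.uint8);r=np.zeros_like(m);r[112:152,272:312]=m[112:152,272:312]
c=max(cv2.findContours(r,0,2)[0],key=cv2.contourArea);(u,v),rad=cv2.minEnclosingCircle(c);print("pin",u,v,rad,cv2.boundingRect(c))
for z in(.064,.05,.034):print(z,onz(w,u,v,z,p))
# sleeve: contour of dark bore
zt=p["tcp_pos"][2]+.0245
v_=g[...,2];rr=v_[262:310,262:308]
print(v_[286,240:330:4],v_[250:326:4,284])
for uv in((284,286),(284,283),(284,289)):print("bore",onz(w,*uv,zt,p)-p["tcp_pos"])
print("front edge",onz(w,52,133,.034,p),onz(w,373,68,.034,p))
print("base/board right corners",onz(w,404,280,.034,p))
```

```text
pin 290.06756591796875 132.4729766845703 8.078176498413086 (284, 125, 15, 16)
0.064 [0.5842 0.0934 0.064 ]
0.05 [0.5849 0.0937 0.05  ]
0.034 [0.5857 0.0941 0.034 ]
[116 119 122 125 120 115 113  79  84  86  84  86  86  86  84  91 108 110
 113 123 127 126 117] [123 124 122 124 125 122  87  90  89  86  86  89  92 125 123 127 125 122
 121]
bore [-0.0024  0.0009  0.0245]
bore [-0.004   0.0009  0.0245]
bore [-0.0008  0.0009  0.0245]
front edge [ 0.586  -0.0949  0.034 ] [0.5392 0.1556 0.034 ]
base/board right corners [0.7188 0.2008 0.034 ]
```

Emit:
send_rows([
  {"dx":3,"dy":0.3,"dz":0,"ax":0,"ay":0,"az":0,"gripper":0.3},
  {"dx":6.3,"dy":0.5,"dz":0,"ax":0,"ay":0,"az":0,"gripper":0.3},
  {"dx":6.3,"dy":0.5,"dz":2.5,"ax":0,"ay":0,"az":0,"gripper":0.3},
  {"dx":6.3,"dy":0.5,"dz":4.5,"ax":0,"ay":0,"az":0,"gripper":0.3},
  {"dx":6.3,"dy":0.5,"dz":5.2,"ax":0,"ay":0,"az":0,"gripper":0.3},
  {"dx":6.3,"dy":0.5,"dz":5.6,"ax":0,"ay":0,"az":0,"gripper":0.3},
  {"dx":6.3,"dy":0.5,"dz":6,"ax":0,"ay":0,"az":0,"gripper":0.3},
  {"dx":6.3,"dy":0.5,"dz":6,"ax":0,"ay":0,"az":0,"gripper":0.3},
])

```text
time_s: 5.3
tcp_pos: [0.5876, 0.0944, 0.0714]
orientation: [-0.0, 0.0, 1.0, -0.0]
contact_force: [-1.2, -0.6, -0.9]
width: 0.499
gripper_force: 41.0
```

Emit:
send_rows([
  {"dx":0,"dy":0,"dz":0.5,"ax":0,"ay":0,"az":0,"gripper":0.3},
  {"dx":0,"dy":0,"dz":1,"ax":0,"ay":0,"az":0,"gripper":0.3},
  {"dx":0,"dy":0,"dz":1.4,"ax":0,"ay":0,"az":0,"gripper":0.3},
  {"dx":0,"dy":0,"dz":1.4,"ax":0,"ay":0,"az":0,"gripper":0.3},
])

```text
time_s: 5.8
tcp_pos: [0.5873, 0.0945, 0.0566]
orientation: [-0.0, 0.0, 1.0, -0.0]
contact_force: [-1.0, -1.3, -1.2]
width: 0.501
gripper_force: 41.0
```

Free so far. I'll go down the rest of the way until it touches.

Emit:
send_rows([
  {"dx":0,"dy":0,"dz":0.4,"ax":0,"ay":0,"az":0,"gripper":0.3},
  {"dx":0,"dy":0,"dz":0.6,"ax":0,"ay":0,"az":0,"gripper":0.3},
  {"dx":0,"dy":0,"dz":0.7,"ax":0,"ay":0,"az":0,"gripper":0.3},
  {"dx":0,"dy":0,"dz":0.7,"ax":0,"ay":0,"az":0,"gripper":0.3},
])

```text
time_s: 6.3
tcp_pos: [0.5874, 0.0945, 0.0501]
orientation: [-0.0, 0.0, 1.0, -0.0]
contact_force: [-1.7, -1.9, -0.0]
width: 0.5
gripper_force: 41.1
```

Emit:
send_rows([
  {"dx":0,"dy":0,"dz":0.1,"ax":0,"ay":0,"az":0,"gripper":0.3},
  {"dx":0,"dy":0,"dz":0.1,"ax":0,"ay":0,"az":0,"gripper":0.6},
  {"dx":0,"dy":0,"dz":0.1,"ax":0,"ay":0,"az":0,"gripper":0.8},
  {"dx":0,"dy":0,"dz":0.1,"ax":0,"ay":0,"az":0,"gripper":0.9},
  {"dx":0,"dy":0,"dz":0.1,"ax":0,"ay":0,"az":0,"gripper":0.9},
  {"dx":0,"dy":0,"dz":-3,"ax":0,"ay":0,"az":0,"gripper":0.9},
  {"dx":0,"dy":0,"dz":-9,"ax":0,"ay":0,"az":0,"gripper":0.9},
  {"dx":-4,"dy":0,"dz":-13,"ax":0,"ay":0,"az":0,"gripper":0.9},
  {"dx":-4,"dy":0,"dz":-13,"ax":0,"ay":0,"az":0,"gripper":0.9},
])

```text
time_s: 7.42
tcp_pos: [0.6336, 0.0948, 0.1856]
orientation: [0.006, 0.0, 1.0, 0.0]
contact_force: [-0.6, -0.2, -0.1]
width: 0.903
gripper_force: 0.0
```

Run:
```python
from h import *
p=ctrl.observe();print(p["tcp_pos"],p["orientation"],p["width"],p["time_s"])
np.savez("pics/w3p.npz",orientation=p["orientation"],tcp_pos=p["tcp_pos"])
w=save("wrist","w3");s=save("scene","s3");d=save("side","d3")
def c(f,x,y): return cv2.resize(f[y:y+60,x:x+80,::-1],(400,300),interpolation=cv2.INTER_CUBIC)
m=cv2.vconcat([cv2.hconcat([c(s["frame"],270,215),c(d["frame"],276,145)]),cv2.hconcat([cv2.resize(w["frame"][...,::-1],(400,300)),cv2.resize(s["frame"][...,::-1],(400,300))])])
cv2.imwrite("pics/m3.png",m)
```

```text
[0.63356569 0.09477247 0.18563839] [6.09898443e-03 1.41717747e-04 9.99981332e-01 3.44177637e-04] 0.9026699289555258 7.425
```

View pics/m3.png

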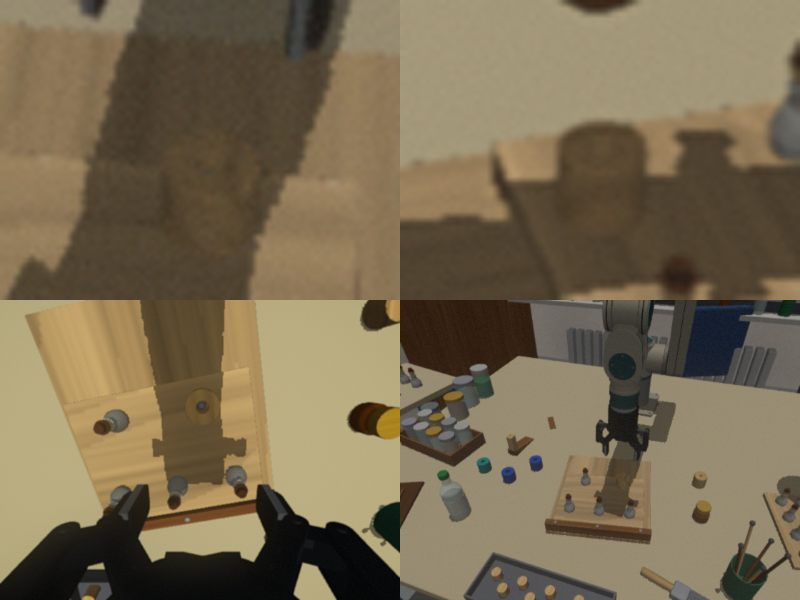

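The sleeve is seated flat, with the pin visible inside its bore (wrist panel, around (202,406)). Now I move over to the wedge.

Emit:
send_rows([
  {"dx":1.4,"dy":-5,"dz":-1.5,"ax":0,"ay":0,"az":-9.4,"gripper":1},
  {"dx":2.7,"dy":-10,"dz":-1.5,"ax":0,"ay":0,"az":-18.8,"gripper":1},
  {"dx":4.1,"dy":-15,"dz":-1.5,"ax":0,"ay":0,"az":-28.2,"gripper":1},
  {"dx":5.4,"dy":-20,"dz":-1.5,"ax":0,"ay":0,"az":-37.6,"gripper":1},
  {"dx":6.8,"dy":-25,"dz":-1.5,"ax":0,"ay":0,"az":-47,"gripper":1},
  {"dx":8.2,"dy":-30,"dz":-1.5,"ax":0,"ay":0,"az":-56.4,"gripper":1},
  {"dx":9.5,"dy":-35,"dz":-1.5,"ax":0,"ay":0,"az":-65.8,"gripper":1},
  {"dx":10.9,"dy":-40,"dz":-1.5,"ax":0,"ay":0,"az":-75.2,"gripper":1},
  {"dx":12.2,"dy":-44.8,"dz":-1.5,"ax":0,"ay":0,"az":-84.5,"gripper":1},
  {"dx":12.2,"dy":-44.8,"dz":-1.5,"ax":0,"ay":0,"az":-84.5,"gripper":1},
  {"dx":12.2,"dy":-44.8,"dz":-1.5,"ax":0,"ay":0,"az":-84.5,"gripper":1},
])

```text
time_s: 8.95
tcp_pos: [0.5041, -0.3519, 0.1934]
orientation: [-0.0, -0.672, 0.741, 0.002]
contact_force: [0.4, 0.5, -0.6]
width: 1.0
gripper_force: 0.0
```

Run:
```python
from h import *
p=ctrl.observe();print(p["tcp_pos"],p["orientation"],p["width"],p["time_s"],p["joints"])
np.savez("pics/w4p.npz",orientation=p["orientation"],tcp_pos=p["tcp_pos"])
w=save("wrist","w4")
cv2.imwrite("pics/w4c.png",cv2.resize(w["frame"][100:280,180:420,::-1],(800,600),interpolation=cv2.INTER_CUBIC))
```

```text
[ 0.50413909 -0.35191941  0.19342795] [-1.85719854e-06 -6.71895442e-01  7.40642904e-01  2.14589891e-03] 0.9999549151585353 8.95 [-7.14766472e-01  2.82777374e-01 -9.92016277e-02  1.19307908e+00
  5.06949987e-04 -2.18830173e+00]
```

View pics/w4c.png

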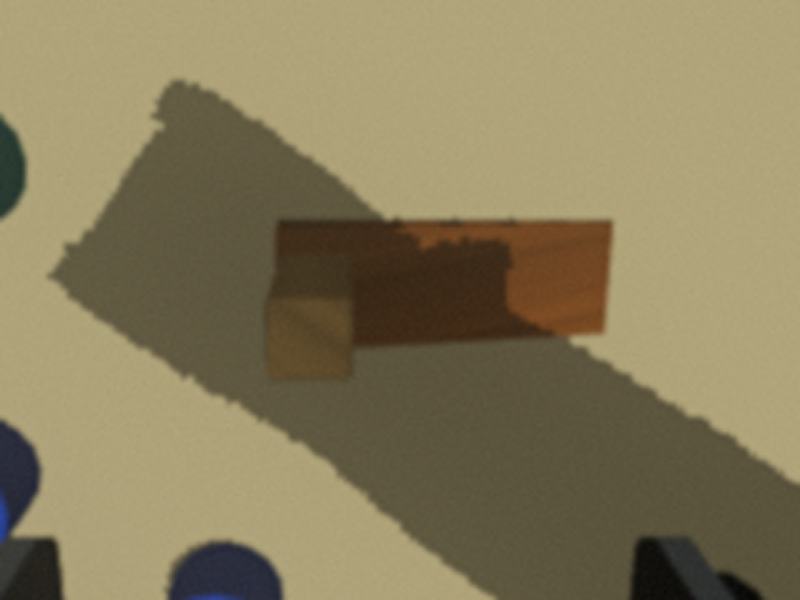

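The post top is centred at crop (310,337), which is full-frame (273,201), and its sides line up with the image axes. The thin end is at crop (612,221) to (604,332).

Run:
```python
from h import *
np.set_printoptions(precision=4,suppress=True)
w=load("w4");p=load("w4p")
f=lambda x,y,z:onz(w,180+x*.3,100+y*.3,z,p)
po=f(310,337,.081);print("post",po)
a,b=f(612,221,.0),f(604,332,.004);t=(a+b)/2;print("tip",a,b,t,"yaw",np.degrees(np.arctan2(t[1]-po[1],t[0]-po[0])))
e=f(277,221,0);print("far edge yaw",np.degrees(np.arctan2(a[1]-e[1],a[0]-e[0])), e)
l,r=f(268,380,.081),f(352,380,.081);print("post edge yaw",np.degrees(np.arctan2(r[1]-l[1],r[0]-l[0])),np.linalg.norm(r-l))
d=po-p["tcp_pos"];y=np.radians(264.4);print("tool dx,dy cm",100*(d[0]*np.cos(y)+d[1]*np.sin(y)),100*(d[0]*np.sin(y)-d[1]*np.cos(y)))
```

```text
post [ 0.5131 -0.3554  0.081 ]
tip [ 0.4098 -0.3635  0.    ] [ 0.4142 -0.325   0.004 ] [ 0.412  -0.3442  0.002 ] yaw 173.70528223954452
far edge yaw 174.43580752004976 [ 0.5251 -0.3747  0.    ]
post edge yaw 174.40644329950678 0.023151283422029215
tool dx,dy cm 0.2587354706785141 -0.9275880398208102
```

Emit:
send_rows([
  {"dx":0.3,"dy":-0.9,"dz":3,"ax":0,"ay":0,"az":0,"gripper":1},
  {"dx":0.3,"dy":-0.9,"dz":8,"ax":0,"ay":0,"az":0,"gripper":1},
  {"dx":0.3,"dy":-0.9,"dz":13,"ax":0,"ay":0,"az":0,"gripper":1},
  {"dx":0.3,"dy":-0.9,"dz":15.3,"ax":0,"ay":0,"az":0,"gripper":1},
  {"dx":0.3,"dy":-0.9,"dz":15.3,"ax":0,"ay":0,"az":0,"gripper":0.4},
  {"dx":0.3,"dy":-0.9,"dz":15.3,"ax":0,"ay":0,"az":0,"gripper":0.3},
  {"dx":0.3,"dy":-0.9,"dz":15.3,"ax":0,"ay":0,"az":0,"gripper":0.1},
  {"dx":0.3,"dy":-0.9,"dz":15.3,"ax":0,"ay":0,"az":0,"gripper":0.1},
  {"dx":0.3,"dy":-0.9,"dz":15.3,"ax":0,"ay":0,"az":0,"gripper":0.1},
  {"dx":0.3,"dy":-0.9,"dz":15.3,"ax":0,"ay":0,"az":0,"gripper":0.1},
  {"dx":0.3,"dy":-0.9,"dz":15.3,"ax":0,"ay":0,"az":0,"gripper":0.1},
], grip_force=60)

```text
time_s: 10.38
tcp_pos: [0.5154, -0.358, 0.0442]
orientation: [0.0, -0.672, 0.74, -0.001]
contact_force: [-0.1, 0.4, 6.2]
width: 0.274
gripper_force: 59.6
```

Run:
```python
from h import *
np.set_printoptions(precision=4,suppress=True)
p=ctrl.observe();print(p["tcp_pos"],p["orientation"],p["joints"],p["time_s"])
```

```text
[ 0.5154 -0.358   0.0442] [ 0.0005 -0.6723  0.7402 -0.0015] [-0.7104  0.4291 -0.2347  0.904   0.0005 -2.1851] 10.375
```

Emit:
send_rows([
  {"dx":0,"dy":0,"dz":-4,"ax":0,"ay":0,"az":0,"gripper":0.1},
  {"dx":0,"dy":0,"dz":-8,"ax":0,"ay":0,"az":0,"gripper":0.1},
  {"dx":-2.2,"dy":0.6,"dz":-8,"ax":0,"ay":0,"az":10,"gripper":0.1},
  {"dx":-4.4,"dy":1.3,"dz":-8,"ax":0,"ay":0,"az":20,"gripper":0.1},
  {"dx":-6.6,"dy":1.9,"dz":-8,"ax":0,"ay":0,"az":30,"gripper":0.1},
  {"dx":-8.8,"dy":2.6,"dz":-8,"ax":0,"ay":0,"az":40,"gripper":0.1},
  {"dx":-11,"dy":3.2,"dz":-8,"ax":0,"ay":0,"az":50,"gripper":0.1},
  {"dx":-13.2,"dy":3.9,"dz":-8,"ax":0,"ay":0,"az":60,"gripper":0.1},
  {"dx":-15.4,"dy":4.5,"dz":-8,"ax":0,"ay":0,"az":70,"gripper":0.1},
  {"dx":-17.6,"dy":5.2,"dz":-8,"ax":0,"ay":0,"az":80,"gripper":0.1},
  {"dx":-17.6,"dy":5.2,"dz":-8,"ax":0,"ay":0,"az":80,"gripper":0.1},
  {"dx":-17.6,"dy":5.2,"dz":-8,"ax":0,"ay":0,"az":80,"gripper":0.1},
])

```text
time_s: 11.88
tcp_pos: [0.4796, -0.1776, 0.1224]
orientation: [0.0, -0.04, 0.999, -0.0]
contact_force: [0.7, -0.4, -1.9]
width: 0.272
gripper_force: 59.2
```

Emit:
send_rows([
  {"dx":0.2,"dy":2.1,"dz":0,"ax":0,"ay":0,"az":9.3,"gripper":0.1},
  {"dx":0.4,"dy":4.2,"dz":0,"ax":0,"ay":0,"az":18.7,"gripper":0.1},
  {"dx":0.6,"dy":6.3,"dz":0,"ax":0,"ay":0,"az":28,"gripper":0.1},
  {"dx":0.8,"dy":8.4,"dz":0,"ax":0,"ay":0,"az":37.3,"gripper":0.1},
  {"dx":1,"dy":10.5,"dz":0,"ax":0,"ay":0,"az":46.7,"gripper":0.1},
  {"dx":1.2,"dy":12.6,"dz":0,"ax":0,"ay":0,"az":56,"gripper":0.1},
  {"dx":1.4,"dy":14.7,"dz":0,"ax":0,"ay":0,"az":65.3,"gripper":0.1},
  {"dx":1.6,"dy":16.8,"dz":0,"ax":0,"ay":0,"az":74.7,"gripper":0.1},
  {"dx":1.8,"dy":18.8,"dz":0,"ax":0,"ay":0,"az":84,"gripper":0.1},
  {"dx":1.8,"dy":18.8,"dz":0,"ax":0,"ay":0,"az":84,"gripper":0.1},
  {"dx":1.8,"dy":18.8,"dz":0,"ax":0,"ay":0,"az":84,"gripper":0.1},
])

```text
time_s: 13.25
tcp_pos: [0.4474, 0.0082, 0.1224]
orientation: [0.0, 0.639, 0.769, -0.0]
contact_force: [0.3, -0.6, -1.1]
width: 0.271
gripper_force: 59.3
```

Run:
```python
from h import *
p=ctrl.observe();print(p["tcp_pos"],p["orientation"],p["width"],p["time_s"],p["joints"],p["moment"])
np.savez("pics/w5p.npz",orientation=p["orientation"],tcp_pos=p["tcp_pos"])
w=save("wrist","w5");d=save("side","d5")
m=cv2.vconcat([cv2.resize(w["frame"][80:360,100:560,::-1],(552,336)),cv2.resize(d["frame"][150:270,220:430,::-1],(552,264))])
cv2.imwrite("pics/m5.png",m)
```

```text
[0.44736485 0.00819081 0.12244891] [ 4.69523025e-04  6.38749951e-01  7.69414245e-01 -1.89347397e-05] 0.271414622219675 13.25 [-1.25997824e-01  5.04091248e-02 -5.41204381e-01  9.78410993e-01
 -5.36212137e-04  1.25974714e+00] [ 0.00130047  0.01874646 -0.02789823]
```

View pics/m5.png

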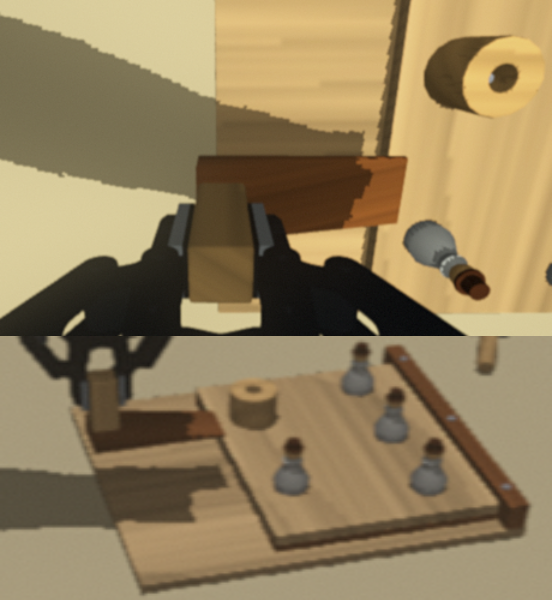

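The wedge hangs level and points at the board's front. The thin end is at mosaic (407,157) to (398,222), the board's front edge runs (405,30) to (370,265), and the base lip is at column 216.

Run:
```python
from h import *
np.set_printoptions(precision=4,suppress=True)
w=load("w5");p=load("w5p")
f=lambda x,y,z:onz(w,100+x/1.2,80+y/1.2,z,p)
yw=lambda a,b:np.degrees(np.arctan2(b[1]-a[1],b[0]-a[0]))
a,b=f(370,265,.034),f(405,30,.034);print("board edge",a,b,yw(a,b)-90)
a,b=f(218,300,.012),f(216,10,.012);print("lip",a,b,yw(a,b)-90)
uz=p["tcp_pos"][2]-.0442
a,b=f(398,222,uz+.004),f(407,157,uz+.004);t=(a+b)/2;print("tip",a,b,t,yw(a,b)-90)
u=np.array([np.cos(np.radians(10.6)),np.sin(np.radians(10.6))]);n=np.array([-u[1],u[0]])
d=(t-p["tcp_pos"])[:2];print("tip rel TCP along/left",d@u,d@n, "yaw",yw(p["tcp_pos"],t), "tool yaw",2*np.degrees(np.arctan2(.769414,.63875))-90)
M=np.array([.562,.030]);e=M-t[:2];print("edge mid rel tip",e@u,e@n)
s=f(500,72,.074);print("sleeve top",s, "dz: left of TCP")
```

```text
board edge [ 0.576  -0.0534  0.034 ] [0.5445 0.1135 0.034 ] 10.69292120807188
lip [ 0.4707 -0.1249  0.012 ] [0.4267 0.1049 0.012 ] 10.853510479582496
tip [0.553  0.0064 0.0822] [0.5445 0.0452 0.0822] [0.5487 0.0258 0.0822] 12.29453092784776
tip rel TCP along/left 0.10289061588137734 -0.0013154582281086034 yaw 9.867512418246582 tool yaw 10.60262824516839
edge mid rel tip 0.013800158540345041 0.0016651885777666706
sleeve top [0.5818 0.0977 0.074 ] dz: left of TCP
```

Emit:
send_rows([
  {"dx":0.1,"dy":0,"dz":3,"ax":0,"ay":0,"az":0,"gripper":0.1},
  {"dx":0.1,"dy":0,"dz":5.5,"ax":0,"ay":0,"az":0,"gripper":0.1},
  {"dx":0.1,"dy":0,"dz":6.2,"ax":0,"ay":0,"az":0,"gripper":0.1},
  {"dx":0.1,"dy":0,"dz":6.5,"ax":0,"ay":0,"az":0,"gripper":0.1},
  {"dx":0.1,"dy":0,"dz":6.6,"ax":0,"ay":0,"az":0,"gripper":0.1},
  {"dx":0.1,"dy":0,"dz":6.6,"ax":0,"ay":0,"az":0,"gripper":0.1},
])

```text
time_s: 14.1
tcp_pos: [0.4473, 0.0098, 0.0571]
orientation: [0.001, 0.639, 0.769, 0.0]
contact_force: [-0.8, 0.2, -0.7]
width: 0.276
gripper_force: 59.2
```

Emit:
send_rows([
  {"dx":0,"dy":0,"dz":0.1,"ax":0,"ay":0,"az":0,"gripper":0.1},
  {"dx":0,"dy":0,"dz":0.2,"ax":0,"ay":0,"az":0,"gripper":0.1},
  {"dx":0,"dy":0,"dz":0.3,"ax":0,"ay":0,"az":0,"gripper":0.1},
  {"dx":0,"dy":0,"dz":0.3,"ax":0,"ay":0,"az":0,"gripper":0.1},
])

```text
time_s: 14.6
tcp_pos: [0.4475, 0.0099, 0.0561]
orientation: [0.001, 0.639, 0.769, 0.0]
contact_force: [-6.3, 0.1, 18.0]
width: 0.273
gripper_force: 62.1
```

Emit:
send_rows([
  {"dx":0,"dy":0,"dz":-0.15,"ax":0,"ay":0,"az":0,"gripper":0.1},
  {"dx":0,"dy":0.5,"dz":-0.15,"ax":0,"ay":0,"az":0,"gripper":0.1},
  {"dx":0,"dy":1,"dz":-0.15,"ax":0,"ay":0,"az":0,"gripper":0.1},
  {"dx":0,"dy":1.5,"dz":-0.15,"ax":0,"ay":0,"az":0,"gripper":0.1},
  {"dx":0,"dy":2,"dz":-0.15,"ax":0,"ay":0,"az":0,"gripper":0.1},
  {"dx":0,"dy":2.4,"dz":-0.15,"ax":0,"ay":0,"az":0,"gripper":0.1},
  {"dx":0,"dy":2.8,"dz":-0.15,"ax":0,"ay":0,"az":0,"gripper":0.1},
  {"dx":0,"dy":2.8,"dz":-0.15,"ax":0,"ay":0,"az":0,"gripper":0.1},
])

```text
time_s: 15.6
tcp_pos: [0.4724, 0.0148, 0.0561]
orientation: [-0.001, 0.639, 0.769, -0.002]
contact_force: [-7.8, -0.4, 15.5]
width: 0.275
gripper_force: 61.9
```

Emit:
send_rows([
  {"dx":0,"dy":0,"dz":-0.1,"ax":0,"ay":0,"az":0,"gripper":0.1},
  {"dx":0,"dy":0.2,"dz":-0.1,"ax":0,"ay":0,"az":0,"gripper":0.1},
  {"dx":0,"dy":0.4,"dz":-0.1,"ax":0,"ay":0,"az":0,"gripper":0.1},
  {"dx":0,"dy":0.4,"dz":-0.1,"ax":0,"ay":0,"az":0,"gripper":0.1},
])

```text
time_s: 16.1
tcp_pos: [0.4771, 0.0157, 0.0561]
orientation: [-0.001, 0.639, 0.769, -0.001]
contact_force: [-4.4, -0.6, 8.7]
width: 0.275
gripper_force: 60.6
```

Emit:
send_rows([
  {"dx":0,"dy":0.3,"dz":0,"ax":0,"ay":0,"az":0,"gripper":0.1},
  {"dx":0,"dy":0.6,"dz":0,"ax":0,"ay":0,"az":0,"gripper":0.1},
  {"dx":0,"dy":0.6,"dz":0,"ax":0,"ay":0,"az":0,"gripper":0.1},
])

```text
time_s: 16.48
tcp_pos: [0.4812, 0.0165, 0.0561]
orientation: [-0.002, 0.639, 0.769, -0.002]
contact_force: [-9.2, -1.6, 12.9]
width: 0.271
gripper_force: 61.2
```

Emit:
send_rows([
  {"dx":0,"dy":0.3,"dz":0,"ax":0,"ay":0,"az":0,"gripper":0.1},
  {"dx":0,"dy":0.6,"dz":0,"ax":0,"ay":0,"az":0,"gripper":0.1},
  {"dx":0,"dy":0.6,"dz":0,"ax":0,"ay":0,"az":0,"gripper":0.1},
])

```text
time_s: 16.85
tcp_pos: [0.4854, 0.0174, 0.0561]
orientation: [-0.003, 0.64, 0.769, -0.004]
contact_force: [-14.0, -3.7, 17.6]
width: 0.272
gripper_force: 61.6
```

Run:
```python
from h import *
save("side","d6a");save("scene","s6a")
```

Emit:
send_rows([
  {"dx":0,"dy":0.3,"dz":0,"ax":0,"ay":0,"az":0,"gripper":0.1},
  {"dx":0,"dy":0.6,"dz":0,"ax":0,"ay":0,"az":0,"gripper":0.1},
  {"dx":0,"dy":0.9,"dz":0,"ax":0,"ay":0,"az":0,"gripper":0.1},
  {"dx":0,"dy":0.9,"dz":0,"ax":0,"ay":0,"az":0,"gripper":0.1},
])

```text
time_s: 17.45
tcp_pos: [0.4942, 0.019, 0.0561]
orientation: [-0.003, 0.64, 0.769, -0.004]
contact_force: [-13.1, -3.0, 16.7]
width: 0.272
gripper_force: 61.6
```

Run:
```python
from h import *
p=ctrl.observe();print(p["tcp_pos"],p["orientation"],p["moment"],p["contact_force"])
w=save("wrist","w6");d=save("side","d6")
```

```text
[0.49422455 0.0190317  0.05611808] [-0.00271074  0.63961059  0.76868611 -0.00355045] [-0.36238446  2.35924399 -0.02679431] [-13.12610997  -2.97884584  16.74520793]
```

Emit:
send_rows([
  {"dx":0,"dy":0.3,"dz":0,"ax":0,"ay":0,"az":0,"gripper":0.1},
  {"dx":0,"dy":0.6,"dz":0,"ax":0,"ay":0,"az":0,"gripper":0.1},
  {"dx":0,"dy":0.6,"dz":0,"ax":0,"ay":0,"az":0,"gripper":0.1},
])

```text
time_s: 17.92
tcp_pos: [0.5001, 0.0201, 0.0561]
orientation: [-0.003, 0.64, 0.769, -0.004]
contact_force: [-13.3, -2.9, 16.4]
width: 0.272
gripper_force: 61.6
```

Run:
```python
from h import *
p=ctrl.observe();print(p["tcp_pos"],p["moment"],p["contact_force"])
save("side","d7");save("wrist","w7")
def trk(A,B,x,y,w,h):
    A,B=[cv2.cvtColor(load(f)["frame"],cv2.COLOR_RGB2GRAY)[y:y+h,x:x+w].astype(np.float32) for f in(A,B)]
    W=np.eye(2,3,dtype=np.float32)
    cc,W=cv2.findTransformECC(A,B,W,cv2.MOTION_TRANSLATION,(3,200,1e-5),None,3);return np.round([cc,*W[:,2]],2)
d=load("d5");v=d["view"]
def proj(P): c=v[:3,:3]@P+v[:3,3];return np.array([d["fx"]*c[0]/c[2]+d["cx"],d["fy"]*c[1]/c[2]+d["cy"]])
X=np.array([.61,-.025,.09]);print("px at head",proj(X),"per 5mm",proj(X+[0,0,.005])-proj(X))
for f in("d6a","d6","d7"):
    print(f,"head",trk("d5",f,320,190,24,34),"edge corner",trk("d5",f,312,220,40,30),"bar",trk("d5",f,395,195,30,40),"rear fig",trk("d5",f,372,190,24,34))
```

```text
[0.50011584 0.02013521 0.05609719] [-0.35058567  2.35501229 -0.06507191] [-13.29016485  -2.90855023  16.39622551]
px at head [332.83928062 198.41601077] per 5mm [ 0.12144587 -1.77201161]
d6a head [ 0.91  0.32 -0.19] edge corner [ 0.98  0.23 -0.19] bar [ 1.    0.06 -0.06] rear fig [ 0.98  0.19 -0.06]
d6 head [ 0.86  0.45 -0.78] edge corner [ 0.91  0.31 -0.46] bar [ 1.    0.04 -0.08] rear fig [ 0.94  0.35 -0.07]
d7 head [ 0.99  0.65 -1.08] edge corner [ 0.95  0.23 -0.6 ] bar [ 1.    0.05 -0.11] rear fig [ 0.91  0.43 -0.16]
```

Emit:
send_rows([
  {"dx":0,"dy":0.3,"dz":0,"ax":0,"ay":0,"az":0,"gripper":0.1},
  {"dx":0,"dy":0.6,"dz":0,"ax":0,"ay":0,"az":0,"gripper":0.1},
  {"dx":0,"dy":0.6,"dz":0,"ax":0,"ay":0,"az":0,"gripper":0.1},
  {"dx":0,"dy":0.6,"dz":0,"ax":0,"ay":0,"az":0,"gripper":0.1},
])

```text
time_s: 18.52
tcp_pos: [0.5061, 0.0212, 0.0561]
orientation: [-0.003, 0.64, 0.769, -0.003]
contact_force: [-12.6, -2.1, 16.4]
width: 0.274
gripper_force: 61.5
```

Run:
```python
from h import *
p=ctrl.observe();print(p["tcp_pos"],p["joint_vel"].max(),p["contact_force"])
D=[save("side",f"d8{i}") for i in range(3)];w=save("wrist","w8")
def trk(A,B,x,y,w,h):
    A,B=[cv2.cvtColor(load(f)["frame"],cv2.COLOR_RGB2GRAY)[y:y+h,x:x+w].astype(np.float32) for f in(A,B)]
    W=np.eye(2,3,dtype=np.float32)
    cc,W=cv2.findTransformECC(A,B,W,cv2.MOTION_TRANSLATION,(3,200,1e-5),None,3);return np.round([cc,*W[:,2]],2)
for f in("d80","d81","d82"):
    for r in("d5","d0"): 
        print(f,r,"head",trk(r,f,320,190,24,34),"bar",trk(r,f,395,195,30,40),"rear",trk(r,f,372,190,24,34))
m=cv2.vconcat([cv2.resize(w["frame"][80:360,100:560,::-1],(552,336)),cv2.resize(D[2]["frame"][150:270,220:430,::-1],(552,264))])
cv2.imwrite("pics/m8.png",m)
```

```text
[0.50611529 0.02124238 0.05614179] 0.0009446300766140945 [-12.58472534  -2.09590717  16.43435876]
d80 d5 head [ 0.99  0.74 -1.61] bar [ 1.    0.03 -0.12] rear [ 0.88  0.51 -0.22]
d80 d0 head [ 0.47  1.23 -2.49] bar [ 1.    0.02 -0.11] rear [ 0.82  0.54 -0.21]
d81 d5 head [ 0.99  0.78 -1.58] bar [ 1.    0.02 -0.09] rear [ 0.88  0.5  -0.22]
d81 d0 head [ 0.31  1.3  -2.49] bar [ 1.    0.02 -0.12] rear [ 0.82  0.54 -0.21]
d82 d5 head [ 0.99  0.78 -1.6 ] bar [ 1.    0.03 -0.12] rear [ 0.87  0.47 -0.24]
d82 d0 head [ 0.47  1.23 -2.49] bar [ 1.    0.03 -0.12] rear [ 0.82  0.54 -0.21]
```

View pics/m8.png

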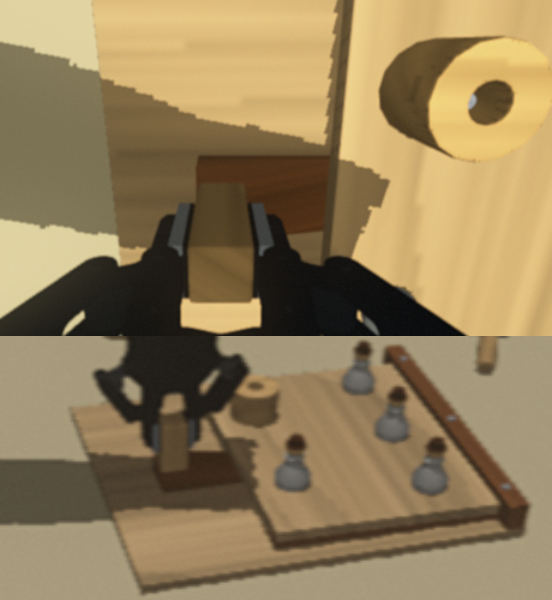

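The wedge is under the middle of the front edge and the sleeve is still seated on the pin. Both the image shift (about 5.1 mm) and the wedge travel (about 5.2 mm) put the lift close to 5 mm, and it's holding steady.

```bash
python3 -c "
from cell import ctrl
print(ctrl.hand_in())"
```

```text
the job is handed in; nothing more can be done
None
```

The wide-bore sleeve is seated on the pin and released, and I handed the job in with the gripper still holding the wedge under the board's front edge, lifted about 5 mm by my estimate; no verdict came back.

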